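# Clamp a circuit board with the coarse and fine knobs

### The job

Clamp the circuit board in the small edge clamp. First turn the wide outer (coarse) knob until the jaw stands about 3 mm from the board, without squeezing the board with this knob; then turn the narrow inner (fine) knob on top of it until the jaw has pushed the board home against the far stop and holds it with about 20 N, never more than 35 N. Leave the board lying flat in its nest and let go of the knobs.

Things in the scene. Friction and masses are not known exactly. Their poses are not given: they have to be found in the camera images.
- clamp: the edge clamp, screwed to the bench, its knobs at the left: aluminium base plate 110 x 300 x 10 mm. Origin: centre of its underside; z up; y along the plate, from the carriage with the grey knob housing (66 x 70 mm, top 45 mm over the bench) to the board and the stop; carriage and jaw close to +y. The board's ledges and side lips (30 and 37 mm over the bench) lie at y = 25 to 115 mm
- coarse_knob (a point): the wide outer knob of the coaxial pair on the carriage's housing: a round black fluted disc, 54 mm diameter, 22 mm high (55 to 77 mm over the bench), axis upright. This point: on its axis, half-way up. Clockwise from above closes the jaw. As it turns, the carriage with both knobs and the jaw walks along a rack: the knobs move along the clamp's +y, 12 mm a radian
- fine_knob (a point): the narrow inner knob, standing on the same axis over the coarse one: round, steel, fluted, 25 mm diameter, 24 mm high (81 to 105 mm over the bench). This point: on its axis, half-way up. Clockwise from above closes the jaw; the knobs and the carriage stay in place while it turns
- coarse (a joint): angle of the coarse knob (rad, 0 to 2.3, starts between 0 and 0.6), grows clockwise from above; 12 mm of carriage and jaw travel a radian. It runs stiffly (0.6 N m of friction while it turns) and stays where it is left
- fine (a joint): angle of the fine knob (rad, 0 to 3.4, starts between 0 and 0.15), grows clockwise from above; 6 mm of jaw travel a radian. It runs with 0.22 N m of friction while it turns and stays where it is left; every newton of the jaw on the board adds 0.006 N m to that (20 N: 0.12 N m more than running free; with the hand at rest less torque is left, so compare like readings)
- jaw_face (a point): the front face of the jaw's rubber pad when it is not pressed, 35 mm over the bench; axes as the clamp's (+y towards the board). The point rides on the steel jaw and does not show how far the pad is pressed in
- jaw: the steel jaw on the carriage, 40 mm wide, with a rubber pad (34 wide, 6 thick, 17 high) on springs before it: the pad sinks 1 mm towards the jaw for each 10 N, 4.5 mm at most. Origin: underside of the jaw's slide, 31 mm over the bench, 27 mm behind jaw_face; axes as the clamp's
- board: a green circuit board 58 x 80 mm (80 along the clamp's y), 2 mm thick, 8 mm with its parts, 50 g, lying loose on the ledges. Origin: centre of its underside. A steel stop block, 42 mm tall, stands 0 to 7 mm past its far edge; the stop is set anew each time and is not reported
- board_centre (a point): centre of the board's 2 mm plate; the edge that faces the jaw is 40 mm from it towards the clamp's -y. The gap to the jaw is therefore the y distance from jaw_face to this point less 40 mm
There are look-alikes about, which are no part of the job. What is meant by the board is not pink, and is the smaller of those in its own colour.

How it is judged:
On the way, in this order (a step that is already met when the one before it is completed fails the run):
1. the jaw has been brought to within 6 mm of the board with the coarse knob, the fine knob hardly turned and the board not squeezed (y of board_centre in the frame of jaw_face below 0.046 m and value of joint fine below 0.35 rad and contact force between jaw and board below 3 N), for 0.2 s.
2. the board is clamped against the stop with 12 to 30 N (contact force between jaw and board between 12 and 30 N and z of board_centre in the frame of clamp below 0.034 m and angle between board_centre's own z axis and vertical below 0.06 rad), for 0.2 s.
At the end, for the whole second after the job is handed in: the jaw's pad presses the board against the stop with 12 to 30 N, the board lies flat on its ledges (within 4 mm and 0.06 rad) and the knobs are let go (all of step 2); the robot touches nothing.
It fails at once if the jaw presses the board with more than 36 N (contact force between jaw and board above 36 N).
It fails at once if the board is squeezed by turning the coarse knob (more than 5 N while it turns) (contact force between jaw and board above 5 N and velocity of joint coarse above 0.1 rad/s).
It fails at once if the board is lifted or tipped out of its nest (z of board_centre in the frame of clamp above 0.036 m or angle between board_centre's own z axis and vertical above 0.1 rad).
It also fails if it takes over 72 s, if anything falls off the work surface, if the arm or the gripper's body presses on something with over 40 N, if the wrist force passes 120 N, or if a joint passes its speed limit or range.

### The arm

A 6-joint arm with a two-finger parallel gripper is mounted at the origin on a cart in front of the work surface, level with it; the furniture and walls round the work are solid. World frame = base frame: x ahead of the robot, y to its left, z up, the work surface at z = 0. Lengths are in m, angles in rad, forces in N, time in s.
With the tool pointing down it reaches from about 0.375 to 0.925 m from the base axis. Payload 5.7 kg.
Tool frame: the origin (TCP) lies midway between the tips of the shut fingers; the grasp point (between the pads) lies 19 mm behind it; z points along the fingers, y is the line along which they close (so a half turn about z gives the same grasp; the last joint's range is limited). The gripper opens to 88 mm and grips with 3 to 60 N. Pads are 20 mm wide; open, the fingers measure 115 mm over their backs; the gripper's body (75 mm by 178 mm) begins 61 mm behind the grasp point.
Start: joints at [-1.258, 0.359, 1.51, -0, 1.272, -0.115], TCP at [0.249, -0.546, 0.223] pointing down, gripper open.
Joint ranges: [-2.97, 2.97], [-1.01, 2.36], [0.21, 2.38], [-0.96, 4.11], [0.2, 2.71], [-2.98, 2.98]. Speed limits (rad/s): [2.39, 2.39, 3.14, 3.14, 3.14, 3.14].

### API

Orientations are given as a 3x3 rotation matrix whose columns are the frame's x, y, z axes.
In Python, from plant import get_obs, capture, camera_params, close_job gives the robot as it stands.
- The arm moves only by the shell command python3 -m crank 'ROWS' [FORCE]. ROWS is JSON, a list of rows, each a list of 3 entries, a list of its own where there are three numbers: the shift along the tool's x, y, z in units of 0.1 m (1.0 is 0.1 m), then the turn, a rotation vector about the tool's x, y, z in units of 0.5 rad (1.0 is 0.5 rad), then the opening, from 0 (shut) to 1 (fully open). A call has 1 to 10 rows; each row is the pose to reach, as a shift and turn from the pose commanded when the call began, along the tool's axes at that moment; what a row does not reach only later rows make up. A row lasts 1/12 s, in which the tool goes at most 41.7 mm and 7.16 degrees, less where a joint would pass 70% of its speed; a pose out of reach is approached as far as the arm can. A call with a number of a shift or a turn outside -1 to 1 is refused whole. A call with a gripper value outside its range is refused whole. The fingers move at their own pace and stop on an object; FORCE is the grip in N (left out, the last holds). Time passes only in rows, so rows that repeat a pose let the fingers close. It gives the time, the measured TCP pose, the force, the opening and the grip force at its end, in the units of the state.
- get_obs(): the state, without advancing time (a new reading comes with each control period).
- capture(name): name is "side" or "top"; returns the picture (400x640x3 uint8, red, green, blue); there is no depth.
- camera_params(name): a dict with "fx", "fy", "cx", "cy" (pixels), "R" (3x3) and "t" (3): a world point X has camera coordinates R X + t. Camera axes: x right, y down, z forward; pixel columns grow to the right and rows downward; lengths in m; the calibration is good to about 2 mm. A picture is of the moment at which its call begins. camera_params takes no time and is no camera call.
- close_job(): hands the job in; it is judged then, once.
The state is a dict: "t": time; "q": joint angles; "joint_velocities": joint speeds; "tau": joint torques, N m; "tcp_pos": TCP position; "tool_rot": TCP orientation; "force": force on the tool from outside, world axes, zero at the start; "ft_torque": the same for the moment, N m; "width": finger opening in m; "finger_force": force on a finger pad.
Only numpy, scipy, OpenCV 4.12 (cv2) and the standard library are available. Lean on these libraries where they do the work, as an engineer would, in place of code of your own. Each camera call takes 0.05 s, during which the arm holds its last target. There are 200 camera calls.

## Working session

There is one attempt and no reset: what is moved stays moved. The work goes in short steps, Python scripts to look and compute and a shell command to move; the robot and the scene stay as the last step left them, time stands still between calls to the robot, and variables do not carry over. Pictures are saved under pics/ and viewed, at most 10 in all, crops included, and the job is handed in when it is done.

```bash
ls; mkdir -p pics
python3 - <<'E'
from plant import *
import cv2
for n in("top","side"):
    cv2.imwrite(f"pics/{n}0.png",capture(n)[:,:,::-1]); print(n,camera_params(n))
print(get_obs())
E
```

```text
pics
top {'fx': 446.99202977567535, 'fy': 446.99202977567535, 'cx': 316.1940166379553, 'cy': 199.88665098482247, 'R': array([[ 0.01924159, -0.9997883 , -0.00728861],
       [-0.99733811, -0.01868061, -0.07048212],
       [ 0.07033105,  0.0086254 , -0.99748641]]), 't': array([-0.21406349,  0.4555048 ,  1.56849499])}
side {'fx': 376.6095436521381, 'fy': 376.6095436521381, 'cx': 315.25120738704595, 'cy': 199.05732593735448, 'R': array([[-0.99653898, -0.08245679,  0.01053321],
       [-0.0403994 ,  0.36966942, -0.92828466],
       [ 0.07264957, -0.92549738, -0.37172118]]), 't': array([0.43420224, 0.19748507, 1.06413907])}
{'t': 0.1, 'q': array([-1.25811221e+00,  3.59423950e-01,  1.51132472e+00,  1.67103208e-06,
        1.27250908e+00, -1.15102238e-01]), 'joint_velocities': array([-0.00027632, -0.00018606, -0.00123001, -0.00019346, -0.00025163,
        0.00025806]), 'tau': array([-6.73131490e-04, -5.16355741e+01, -2.71406686e+01,  6.76078373e-02,
        2.77060788e-02, -3.29743648e-05]), 'tcp_pos': array([ 0.24871231, -0.54533323,  0.22189884]), 'tool_rot': array([[ 9.09886581e-01,  4.14856781e-01, -5.10686566e-04],
       [ 4.14857050e-01, -9.09885221e-01,  1.58484907e-03],
       [ 1.92819223e-04, -1.65389482e-03, -9.99998614e-01]]), 'force': array([ 0.47688593, -0.02364328,  0.07645873]), 'ft_torque': array([-0.01244139, -0.0175735 ,  0.03364203]), 'finger_force': 0.0, 'width': 0.08779617851022144}
```

View pics/top0.png

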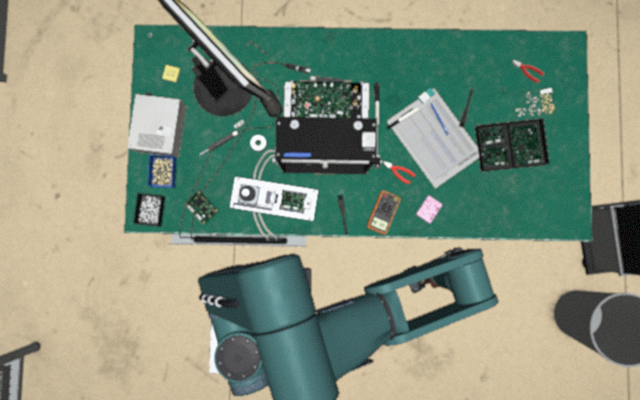

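View pics/side0.png

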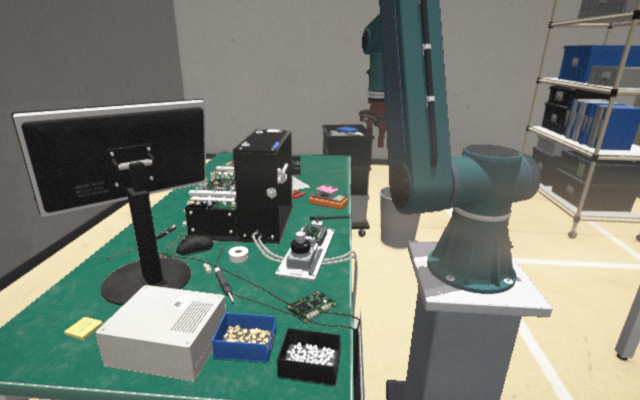

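The clamp is at top (230-320, 178-220), with the knobs at its left end and the board at its right. In the side view it is around (305, 250). I'll enlarge both views.

Run:
```python
import cv2
a=cv2.imread("pics/top0.png")[165:231,222:327]; b=cv2.imread("pics/side0.png")[215:285,265:345]
cv2.imwrite("pics/topc.png",cv2.resize(a,None,fx=7,fy=7,interpolation=cv2.INTER_CUBIC))
cv2.imwrite("pics/sidec.png",cv2.resize(b,None,fx=8,fy=8,interpolation=cv2.INTER_CUBIC))
```

```text
(no output)
```

View pics/topc.png

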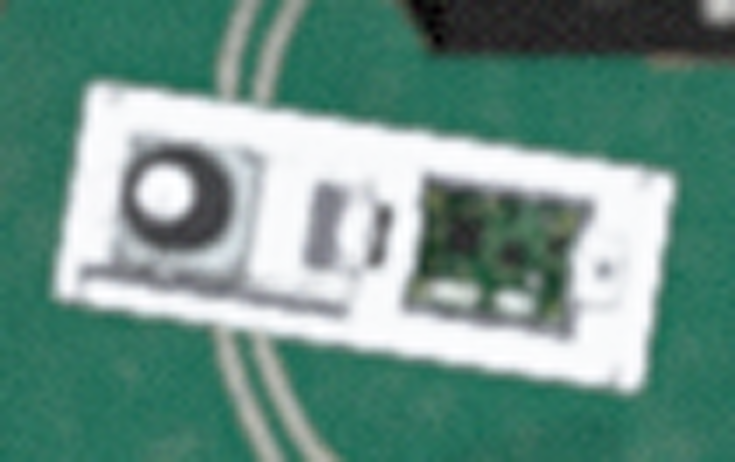

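View pics/sidec.png

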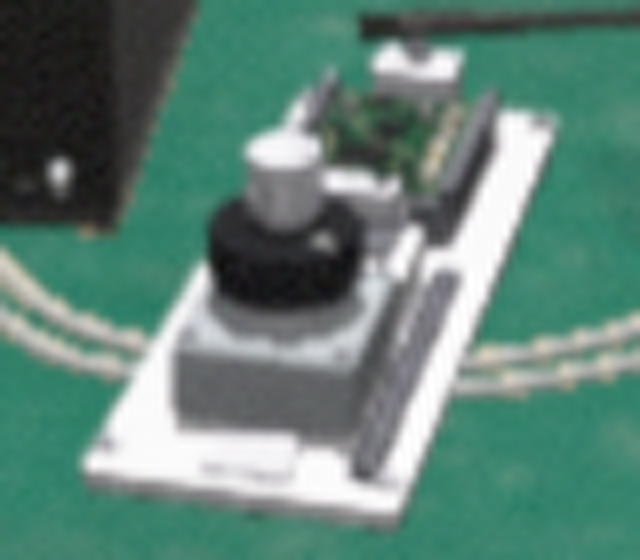

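Top crop: plate corners at (90,83), (676,175), (640,392) and (55,298). The fine knob top is at (165,193), the coarse disc at about (178,197), the pad front at (391,238), and the near board edge runs from (425,180) to (405,308). The black case corner stands behind the clamp.

```bash
cat > h.py <<'E'
import numpy as np
from plant import camera_params
def ray(cam,u,v,z):
    P=camera_params(cam);R=P["R"];c=-R.T@P["t"]
    d=R.T@np.array([(u-P["cx"])/P["fx"],(v-P["cy"])/P["fy"],1]);return c+d*(z-c[2])/d[2]
T=lambda x,y,z:ray("top",(x+.5)/7-.5+222,(y+.5)/7-.5+165,z)
S=lambda x,y,z:ray("side",(x+.5)/8-.5+265,(y+.5)/8-.5+215,z)
E
python3 - <<'E'
from h import *
np.set_printoptions(precision=4,suppress=True)
C=np.array([T(*p,.01) for p in((90,83),(676,175),(640,392),(55,298))])
D=np.array([S(*p,.01) for p in((83,462),(402,515),(555,115))])
print(C,D,sep="\n")
print("sizes",[np.linalg.norm(C[i]-C[i-1]) for i in range(4)],np.linalg.norm(D[0]-D[1]),np.linalg.norm(D[2]-D[1]))
o=C.mean(0);y=(C[1]+C[2]-C[0]-C[3]);y/=np.linalg.norm(y);x=np.array([y[1],-y[0],0])
print("o",o,"y",y,np.arctan2(y[1],y[0]))
for n,p in dict(fineT=T(165,193,.105),coarseT=T(178,197,.077),fineS=S(285,148,.105),pad=T(391,238,.0435),b1=T(425,180,.032),b2=T(405,308,.032),b3=T(592,200,.032),b4=T(570,332,.032),case=T(425,50,0),caseS=S(115,232,0)).items():
    print(n,p,"clamp xy",(p-o)@x,(p-o)@y)
E
```

```text
[[ 0.5384  0.0884  0.01  ]
 [ 0.4968 -0.2116  0.01  ]
 [ 0.3862 -0.1954  0.01  ]
 [ 0.4282  0.1027  0.01  ]]
[[ 0.5382  0.0863  0.01  ]
 [ 0.4281  0.1071  0.01  ]
 [ 0.3887 -0.1944  0.01  ]]
sizes [np.float64(0.11110135943897463), np.float64(0.30282991388306346), np.float64(0.11179626809950598), np.float64(0.30104493304661983)] 0.11204994480166615 0.3040155687499067
o [ 0.4624 -0.054   0.01  ] y [-0.1385 -0.9904  0.    ] -1.7097409184701013
fineT [0.4747 0.0323 0.105 ] clamp xy -0.00023205414177598674 -0.08718725719533435
coarseT [0.4752 0.0307 0.077 ] clamp xy -0.0010001161521897548 -0.0855981365991039
fineS [0.4754 0.0328 0.105 ] clamp xy -0.0008717355823557833 -0.08775632709387361
pad [ 0.4596 -0.0705  0.0435] clamp xy 0.0005194630955577525 0.01679018402314782
b1 [ 0.4899 -0.0858  0.032 ] clamp xy -0.03162099257467511 0.027674449674681748
b2 [ 0.4254 -0.0773  0.032 ] clamp xy 0.03340573045317376 0.02825487076718526
b3 [ 0.4814 -0.1698  0.032 ] clamp xy -0.03482962970495205 0.11206514934611185
b4 [ 0.415  -0.1602  0.032 ] clamp xy 0.032284384593118456 0.11173700565260251
case [ 0.5598 -0.0814  0.    ] clamp xy -0.10026652483576223 0.013655118247278027
caseS [ 0.5586 -0.0926  0.    ] clamp xy -0.10058396443262979 0.02495481763877008
```

The measured sizes agree with those given. The knob axis is at (0.475, 0.032) and the gap is about 12 mm. Moving over, with no turn yet.

```bash
R='[[0.89,-0.86,0],[0,0,0],1]'
python3 -m crank '[[[0.45,-0.43,0],[0,0,0],1],[[0.89,-0.86,0],[0,0,0],1],[[0.89,-0.86,0],[0,0,0],1],[[0.89,-0.86,0],[0,0,0],1]]' >/dev/null
python3 -m crank '[[[0.45,-0.43,0],[0,0,0],1],[[0.89,-0.86,0],[0,0,0],1],[[0.89,-0.86,0],[0,0,0],1],[[0.89,-0.86,0],[0,0,0],1]]' 
python3 -m crank '[[[0.45,-0.43,0],[0,0,0],1],[[0.89,-0.86,0],[0,0,0],1],[[0.89,-0.86,0],[0,0,0],1],[[0.89,-0.86,0],[0,0,0],1]]' >/dev/null
python3 -m crank '[[[0.45,-0.43,0],[0,0,0],1],[[0.89,-0.86,0],[0,0,0],1],[[0.89,-0.86,0],[0,0,0],1],[[0.89,-0.86,0],[0,0,0],1]]' >/dev/null
python3 -m crank '[[[0.45,-0.43,0],[0,0,0],1],[[0.89,-0.86,0],[0,0,0],1],[[0.89,-0.86,0],[0,0,0],1],[[0.89,-0.86,0],[0,0,0],1]]'
cat >> h.py <<'E'
def to(p):
    from plant import get_obs
    o=get_obs();R=o["tool_rot"];np.set_printoptions(precision=4,suppress=True)
    print("t",o["t"],"tcp",o["tcp_pos"],"q",o["q"],"F",o["force"],"M",o["ft_torque"],"w",o["width"],o["finger_force"])
    print("yaw",np.arctan2(R[1,0],R[0,0]),"shift units",R.T@(np.array(p)-o["tcp_pos"])*10,"clamp y in tool",R.T@np.array([-.1385,-.9904,0]), "tilt",R[:,2])
E
python3 -c "
from h import *
to([.475,.032,.15])"
```

```text
t: 0.77
tcp_pos: [0.34, -0.309, 0.222]
tool_rot: [[0.908, 0.418, -0.001], [0.418, -0.908, 0.005], [0.001, -0.005, -1.0]]
force: [-0.9, 0.7, -0.9]
width: 0.088
finger_force: 0.0
t: 1.77
tcp_pos: [0.4781, 0.0343, 0.2228]
tool_rot: [[0.908, 0.419, 0.002], [0.419, -0.908, 0.003], [0.003, -0.001, -1.0]]
force: [-0.4, 0.3, 0.1]
width: 0.0877
finger_force: 0.0
t 1.7667 tcp [0.4781 0.0343 0.2228] q [-0.0747  0.1827  1.7632  0.0029  1.1936  1.0628] F [-0.3669  0.271   0.0958] M [0.0191 0.0262 0.0197] w 0.08769733532830096 0.0
yaw 0.4322114508650652 shift units [-0.0401  0.0091  0.7281] clamp y in tool [-0.5406  0.8413 -0.0028] tilt [ 0.0023  0.0025 -1.    ]
```

```bash
python3 -m crank '[[[0,0,0],[0,0,-0.25],1],[[0,0,0],[0,0,-0.5],1],[[0,0,0],[0,0,-0.75],1],[[0,0,0],[0,0,-1],1],[[0,0,0],[0,0,-1],1]]' >/dev/null
python3 -m crank '[[[0,0,0],[0,0,-0.25],1],[[0,0,0],[0,0,-0.5],1],[[0,0,0],[0,0,-0.75],1],[[0,0,0],[0,0,-1],1],[[0,0,0],[0,0,-1],1]]' >/dev/null
python3 -m crank '[[[0,0,0],[0,0,-0.25],1],[[0,0,0],[0,0,-0.5],1],[[0,0,0],[0,0,-0.75],1],[[0,0,0],[0,0,-1],1],[[0,0,0],[0,0,-1],1],[[0,0,0],[0,0,-1],1],[[0,0,0],[0,0,-1],1]]' >/dev/null
python3 -c "
from h import *
to([.475,.032,.13])"
```

```text
t 3.1833 tcp [0.4755 0.0296 0.2226] q [-0.083   0.18    1.7672  0.      1.1944 -0.4333] F [-0.8227 -0.3352 -0.6557] M [-0.014  -0.1165  0.0037] w 0.08739187242884629 0.0
yaw 1.921028629908945 shift units [0.0243 0.0038 0.9265] clamp y in tool [-0.8828 -0.4699 -0.    ] tilt [-0.0001  0.     -1.    ]
```

```bash
python3 -m crank '[[[0.02,0,0.3],[0,0,0],1],[[0.02,0,0.6],[0,0,0],1],[[0.02,0,0.9],[0,0,0],1],[[0.02,0,0.9],[0,0,0],1],[[0.02,0,0.9],[0,0,0],1]]' >/dev/null
python3 -m crank '[[[0,0,0.2],[0,0,0],1],[[0,0,0.4],[0,0,0],1],[[0,0,0.6],[0,0,0],1],[[0,0,0.78],[0,0,0],1],[[0,0,0.78],[0,0,0],1],[[0,0,0.78],[0,0,0],1],[[0,0,0.78],[0,0,0],1]]' >/dev/null
python3 -c "
from h import *
to([.475,.032,.052])"
```

```text
t 4.1833 tcp [0.4763 0.0317 0.0564] q [-0.0784  0.4162  1.9477  0.0001  0.775  -0.4347] F [-0.0373 -1.2418 -0.1162] M [-0.0021 -0.0599  0.0258] w 0.0878914759438911 0.0
yaw 1.927045764356592 shift units [ 0.0072 -0.0117  0.044 ] clamp y in tool [-0.8799 -0.4752 -0.0003] tilt [ 0.0027 -0.0001 -1.    ]
```

Still settling; I'll close gently first to find the centre along the closing line.

```bash
python3 -m crank '[[[0,0,0],[0,0,0],0.5],[[0,0,0],[0,0,0],0.5],[[0,0,0],[0,0,0],0.5],[[0,0,0],[0,0,0],0.5],[[0,0,0],[0,0,0],0.5],[[0,0,0],[0,0,0],0.5]]' 8
python3 -m crank '[[[0,0,0],[0,0,0],0.5],[[0,0,0],[0,0,0],0.5],[[0,0,0],[0,0,0],0.5],[[0,0,0],[0,0,0],0.5],[[0,0,0],[0,0,0],0.5],[[0,0,0],[0,0,0],0.5]]' >/dev/null
python3 -c "
from h import *
to([.475,.032,.052])"
```

```text
t: 4.68
tcp_pos: [0.4771, 0.0325, 0.0552]
tool_rot: [[-0.348, 0.937, 0.005], [0.937, 0.348, 0.001], [-0.0, 0.005, -1.0]]
force: [4.1, 4.1, 0.2]
width: 0.054
finger_force: 8.0
t 5.1833 tcp [0.4771 0.0325 0.0552] q [-0.0778  0.4186  1.9482  0.0021  0.7708 -0.4353] F [ 5.1367  4.2039 -0.6594] M [ 0.6702 -0.7008 -0.1535] w 0.05357778074795315 7.999875023961067
yaw 1.9267629794842946 shift units [ 0.0028 -0.0216  0.0317] clamp y in tool [-0.88   -0.475  -0.0017] tilt [ 0.0042  0.0012 -1.    ]
```

```bash
python3 -m crank '[[[0,0.015,0],[0,0,0],0.75],[[0,0.015,0.03],[0,0,0],0.75],[[0,0.015,0.03],[0,0,0],0.75],[[0,0.015,0.03],[0,0,0],0.5],[[0,0.015,0.03],[0,0,0],0.5],[[0,0.015,0.03],[0,0,0],0.5],[[0,0.015,0.03],[0,0,0],0.5]]' 10 >/dev/null
python3 -m crank '[[[0,0,0],[0,0,0],0.5],[[0,0,0],[0,0,0],0.5],[[0,0,0],[0,0,0],0.5],[[0,0,0],[0,0,0],0.5]]' 50 
python3 -c "
from h import *
to([.475,.032,.052])"
```

```text
t: 6.1
tcp_pos: [0.4771, 0.0327, 0.0517]
tool_rot: [[-0.349, 0.937, 0.002], [0.937, 0.349, 0.001], [0.0, 0.002, -1.0]]
force: [5.0, 2.9, -4.1]
width: 0.0533
finger_force: 50.0
t 6.1 tcp [0.4771 0.0327 0.0517] q [-0.0768  0.4258  1.9487  0.0012  0.7656 -0.4341] F [ 4.9589  2.8588 -4.0661] M [ 0.4841 -0.6696 -0.0627] w 0.05326724105878034 49.998459219932556
yaw 1.9272500305211293 shift units [ 0.0005 -0.0218 -0.0034] clamp y in tool [-0.8798 -0.4754 -0.0009] tilt [ 0.0016  0.0007 -1.    ]
```

```bash
python3 -m crank '[[[-0.005,-0.003,0],[0,0,0.1],0.5],[[-0.011,-0.006,0],[0,0,0.2],0.5],[[-0.016,-0.009,0],[0,0,0.3],0.5],[[-0.021,-0.011,0],[0,0,0.4],0.5],[[-0.026,-0.014,0],[0,0,0.5],0.5],[[-0.032,-0.017,0],[0,0,0.6],0.5],[[-0.037,-0.02,0],[0,0,0.7],0.5],[[-0.042,-0.023,0],[0,0,0.8],0.5],[[-0.042,-0.023,0],[0,0,0.8],0.5],[[-0.042,-0.023,0],[0,0,0.8],0.5]]'
python3 -c "
from h import *
to([.475,.032,.052])
from plant import capture
import cv2
a=capture('top')[165:231,222:327,::-1]
cv2.imwrite('pics/topc1.png',cv2.resize(a,None,fx=7,fy=7,interpolation=cv2.INTER_CUBIC))
b=capture('side')[215:285,265:345,::-1]
cv2.imwrite('pics/sidec1.png',cv2.resize(b,None,fx=8,fy=8,interpolation=cv2.INTER_CUBIC))
"
```

```text
t: 6.93
tcp_pos: [0.4758, 0.0278, 0.0517]
tool_rot: [[0.043, 0.999, 0.001], [0.999, -0.043, 0.001], [0.001, 0.001, -1.0]]
force: [3.0, 2.6, -5.6]
width: 0.0531
finger_force: 50.0
t 6.9333 tcp [0.4758 0.0278 0.0517] q [-0.0871  0.4246  1.9513  0.0009  0.7651 -0.0451] F [ 3.0461  2.5873 -5.577 ] M [ 0.4794 -0.4925 -0.3333] w 0.05306525481524966 49.99864339828491
yaw 1.5282108783148776 shift units [ 0.0413 -0.0102 -0.0034] clamp y in tool [-0.9954 -0.0962 -0.0006] tilt [ 0.0007  0.0005 -1.    ]
```

View pics/topc1.png

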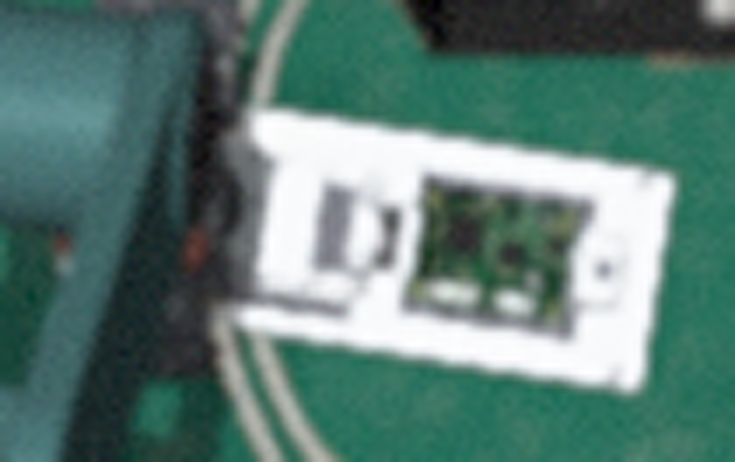

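The jaw moved with the carriage: pad front now about x=399, board edge about x=416. I'll measure the gap from intensity profiles along the clamp axis.

```bash
cat > prof.py <<'E'
from h import *
from plant import capture
import cv2
o=np.array([.4624,-.054,0]);y=np.array([-.1385,-.9904,0]);x=np.array([y[1],-y[0],0])
def prof(img,cam,z,xs,ys):
    P=camera_params(cam);out=[]
    X=np.array([[o+a*x+b*y+[0,0,z] for b in ys] for a in xs])@P["R"].T+P["t"]
    u=(X[...,0]/X[...,2]*P["fx"]+P["cx"]).astype(np.float32);v=(X[...,1]/X[...,2]*P["fy"]+P["cy"]).astype(np.float32)
    return cv2.remap(img,u,v,cv2.INTER_LINEAR).mean(0)
def show():
    im=capture("top").astype(np.float32)
    ys=np.arange(0.004,.126,.001)
    a=prof(im,"top",.0435,np.arange(-.013,.0131,.002),ys); b=prof(im,"top",.032,np.arange(-.016,.0161,.002),ys)
    f=lambda p,s:print(s,[(int(round(t*1000)),int(r),int(g)) for t,(r,g,_) in zip(ys,p)])
    f(a[4:32],"pad from 8"); 
    print("board",[(int(round(t*1000)),int(r),int(g)) for t,(r,g,_) in list(zip(ys,b))[12:32]]); print("far",[(int(round(t*1000)),int(r),int(g)) for t,(r,g,_) in list(zip(ys,b))[95:120]])
if __name__=="__main__": show()
E
python3 prof.py
```

```text
pad from 8 [(4, 211, 213), (5, 197, 199), (6, 183, 185), (7, 170, 172), (8, 157, 158), (9, 142, 143), (10, 130, 131), (11, 123, 124), (12, 121, 122), (13, 126, 127), (14, 137, 139), (15, 154, 156), (16, 173, 175), (17, 192, 194), (18, 208, 211), (19, 221, 224), (20, 229, 232), (21, 230, 233), (22, 225, 230), (23, 216, 222), (24, 201, 208), (25, 180, 187), (26, 156, 165), (27, 131, 141), (28, 107, 120), (29, 86, 101), (30, 68, 85), (31, 56, 75)]
board [(16, 135, 137), (17, 147, 149), (18, 163, 165), (19, 181, 184), (20, 198, 200), (21, 212, 215), (22, 223, 226), (23, 229, 232), (24, 228, 232), (25, 222, 227), (26, 213, 219), (27, 197, 204), (28, 176, 184), (29, 152, 161), (30, 128, 138), (31, 105, 117), (32, 85, 100), (33, 68, 85), (34, 57, 76), (35, 53, 73)]
far [(99, 58, 81), (100, 61, 84), (101, 66, 87), (102, 73, 94), (103, 84, 103), (104, 97, 114), (105, 112, 127), (106, 129, 141), (107, 146, 156), (108, 164, 173), (109, 183, 190), (110, 200, 206), (111, 214, 219), (112, 225, 228), (113, 231, 234), (114, 236, 238), (115, 239, 240), (116, 240, 241), (117, 239, 240), (118, 236, 237), (119, 232, 234), (120, 229, 231), (121, 226, 228), (122, 224, 226), (123, 223, 225)]
```

Run:
```python
from prof import *
ys=np.arange(-.002,.036,.001)
for n in("top0",):
    i0=cv2.imread(f"pics/{n}.png")[:,:,::-1].astype(np.float32)
im=capture("top").astype(np.float32)
for i in(i0,im):
    print([(int(round(t*1000)),int(r)) for t,(r,g,_) in zip(ys,prof(i,"top",.0435,np.arange(-.013,.0131,.002),ys))])
s0=cv2.imread("pics/side0.png")[:,:,::-1].astype(np.float32)
print([(int(round(t*1000)),int(r)) for t,(r,g,_) in zip(ys,prof(s0,"side",.0435,np.arange(.008,.0161,.002),ys))])
s0=capture("side").astype(np.float32)
print([(int(round(t*1000)),int(r)) for t,(r,g,_) in zip(ys,prof(s0,"side",.0435,np.arange(.008,.0161,.002),ys))])
```

```text
[(-2, 241), (-1, 240), (0, 238), (1, 235), (2, 230), (3, 223), (4, 211), (5, 197), (6, 182), (7, 167), (8, 152), (9, 137), (10, 126), (11, 123), (12, 126), (13, 134), (14, 149), (15, 170), (16, 191), (17, 210), (18, 224), (19, 234), (20, 242), (21, 246), (22, 247), (23, 247), (24, 245), (25, 240), (26, 232), (27, 221), (28, 204), (29, 181), (30, 157), (31, 131), (32, 107), (33, 85), (34, 66), (35, 54)]
[(-2, 222), (-1, 231), (0, 236), (1, 239), (2, 240), (3, 240), (4, 237), (5, 234), (6, 229), (7, 222), (8, 211), (9, 197), (10, 183), (11, 169), (12, 155), (13, 140), (14, 128), (15, 122), (16, 121), (17, 126), (18, 138), (19, 155), (20, 173), (21, 192), (22, 208), (23, 221), (24, 229), (25, 230), (26, 225), (27, 217), (28, 201), (29, 179), (30, 156), (31, 131), (32, 108), (33, 87), (34, 69), (35, 57)]
[(-2, 164), (-1, 171), (0, 178), (1, 181), (2, 184), (3, 187), (4, 190), (5, 193), (6, 193), (7, 189), (8, 182), (9, 174), (10, 166), (11, 158), (12, 150), (13, 141), (14, 131), (15, 120), (16, 109), (17, 99), (18, 88), (19, 80), (20, 74), (21, 71), (22, 69), (23, 67), (24, 65), (25, 64), (26, 63), (27, 63), (28, 63), (29, 63), (30, 64), (31, 64), (32, 65), (33, 66), (34, 69), (35, 70)]
[(-2, 82), (-1, 82), (0, 82), (1, 82), (2, 81), (3, 81), (4, 80), (5, 80), (6, 79), (7, 79), (8, 79), (9, 79), (10, 79), (11, 79), (12, 80), (13, 80), (14, 81), (15, 81), (16, 81), (17, 81), (18, 81), (19, 81), (20, 80), (21, 80), (22, 78), (23, 77), (24, 76), (25, 74), (26, 73), (27, 71), (28, 71), (29, 71), (30, 71), (31, 71), (32, 71), (33, 72), (34, 73), (35, 73)]
```

View pics/sidec1.png

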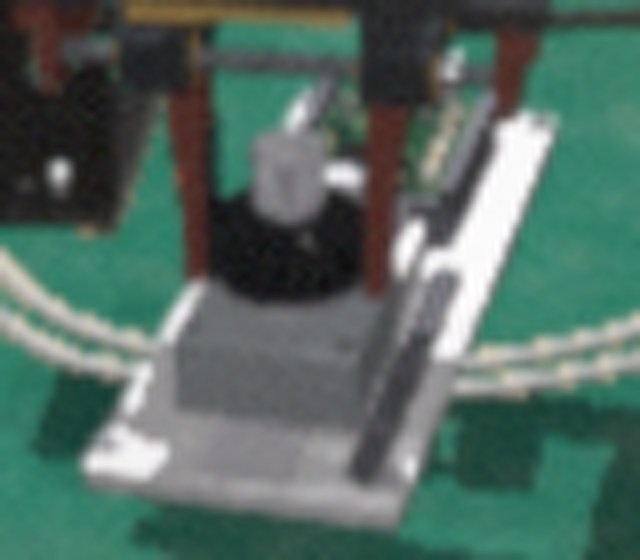

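The side view shows the fingers gripping only the coarse knob. The pad moved 4.6 mm and the gap is now about 9 mm. Another 0.42 rad.

```bash
python3 -m crank '[[[-0.006,-0.001,0],[0,0,0.1],0.5],[[-0.012,-0.001,0],[0,0,0.2],0.5],[[-0.018,-0.002,0],[0,0,0.3],0.5],[[-0.024,-0.002,0],[0,0,0.4],0.5],[[-0.03,-0.003,0],[0,0,0.5],0.5],[[-0.036,-0.004,0],[0,0,0.6],0.5],[[-0.043,-0.004,0],[0,0,0.72],0.5],[[-0.05,-0.005,0],[0,0,0.84],0.5],[[-0.05,-0.005,0],[0,0,0.84],0.5],[[-0.05,-0.005,0],[0,0,0.84],0.5]]' > /dev/null
cat > m.py <<'E'
from prof import *
to([.475,.032,.052])
im=capture("top").astype(np.float32);ys=np.arange(.010,.036,.001)
for z in(.0435,.032):print([(int(round(t*1000)),int(r)) for t,(r,g,_) in zip(ys,prof(im,"top",z,np.arange(-.013,.0131,.002),ys))])
cv2.imwrite('pics/topc2.png',cv2.resize(im[165:231,222:327,::-1],None,fx=7,fy=7,interpolation=cv2.INTER_CUBIC))
E
python3 m.py
```

```text
t 8.0167 tcp [0.4746 0.023  0.0517] q [-0.0977  0.4234  1.9538  0.0009  0.7646  0.3646] F [ 2.7203  4.1156 -2.2322] M [ 0.6914 -0.4493 -0.4135] w 0.052965070547579325 49.99904751777649
yaw 1.107841598600836 shift units [ 0.0825 -0.0371 -0.0034] clamp y in tool [-0.948   0.3184 -0.0006] tilt [-0.0001  0.0007 -1.    ]
[(10, 234), (11, 230), (12, 225), (13, 218), (14, 208), (15, 196), (16, 184), (17, 171), (18, 157), (19, 143), (20, 131), (21, 122), (22, 118), (23, 117), (24, 119), (25, 122), (26, 125), (27, 129), (28, 127), (29, 120), (30, 110), (31, 97), (32, 85), (33, 72), (34, 61), (35, 54)]
[(10, 229), (11, 223), (12, 216), (13, 205), (14, 193), (15, 181), (16, 168), (17, 154), (18, 141), (19, 128), (20, 121), (21, 118), (22, 118), (23, 119), (24, 122), (25, 126), (26, 129), (27, 127), (28, 120), (29, 109), (30, 96), (31, 84), (32, 71), (33, 60), (34, 53), (35, 53)][ WARN:0@0.510] global loadsave.cpp:1063 imwrite_ Unsupported depth image for selected encoder is fallbacked to CV_8U.
```

View pics/topc2.png

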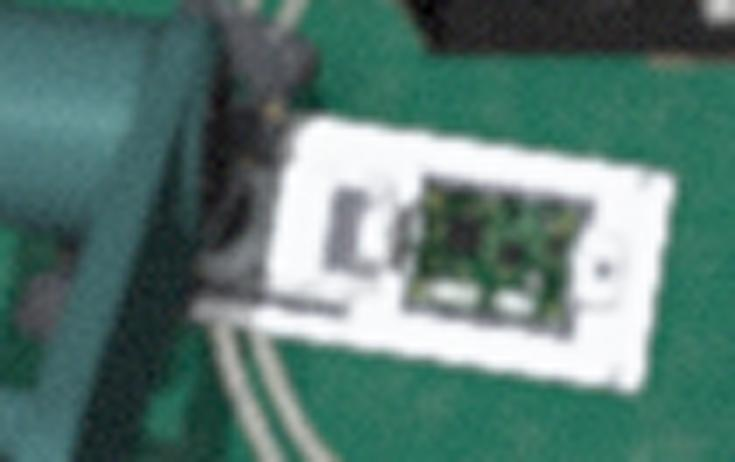

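```bash
cat > fit.py <<'E'
from prof import *
from scipy.special import erf
from scipy.optimize import least_squares
ys=np.arange(.004,.035,.001)*1000
def model(p,ys):
    f,e,s,d,w,b,gw=p; S=lambda x:.5*(1+erf((ys-x)/s/1.414))
    return w+(d-w)*S(f-6)+(gw-d)*S(f)+(b-gw)*S(e)
def load(n): return cv2.imread(n)[:,:,::-1].astype(np.float32)
for im in (load("pics/top0.png"),capture("top").astype(np.float32)):
    d=prof(im,"top",.038,np.arange(-.013,.0131,.002),ys/1000)[:,0]
    for gw in(200,245):
      for f0 in(16,24):
        r=least_squares(lambda p:model(np.r_[p,gw],ys)-d,[f0,29,2.8,60,242,45],bounds=([8,24,2,20,220,20],[31,33,3.5,110,250,70]))
        print(gw,r.x,"gap+parallax",r.x[1]-r.x[0],r.cost)
E
python3 fit.py
```

```text
200 [ 12.90310571  30.95642241   2.11163012 101.47209743 220.
  48.10246866] gap+parallax 18.05331670063958 8477.672129735689
200 [ 12.90314288  30.95644234   2.11177458 101.47003546 220.
  48.10032129] gap+parallax 18.05329945731967 8477.672113768545
245 [ 13.72017999  30.14192306   3.10136788  64.66591678 220.
  38.88557192] gap+parallax 16.4217430757182 75.3486580975489
245 [ 13.72017998  30.14192304   3.10136779  64.66591853 220.
  38.88557346] gap+parallax 16.42174305865457 75.34865809755908
200 [ 23.78361542  28.90861474   3.5         55.38344384 232.07954281
  49.49322196] gap+parallax 5.124999322236825 240.2363320607093
200 [ 23.78362437  28.90862715   3.5         55.38334732 232.07950001
  49.49307935] gap+parallax 5.125002780158912 240.23633203724668
245 [ 24.0956231   28.02562355   3.5         42.62220955 231.33925359
  53.54152801] gap+parallax 3.9300004531053503 348.6608628938429
245 [ 24.09564681  28.02565893   3.5         42.62191764 231.33914297
  53.54113298] gap+parallax 3.9300121190878237 348.66086299127244
```

Gap estimates run from 3 to 5 mm. I'll add 0.1 rad (1.2 mm) to centre it at about 3 mm.

```bash
python3 -m crank '[[[-0.006,0.002,0],[0,0,0.1],0.5],[[-0.011,0.004,0],[0,0,0.2],0.5],[[-0.011,0.004,0],[0,0,0.2],0.5],[[-0.011,0.004,0],[0,0,0.2],0.5],[[-0.011,0.004,0],[0,0,0.2],0.5]]' > /dev/null
python3 m.py 2>/dev/null
python3 -m crank '[[[0,0,0],[0,0,0],1],[[0,0,0],[0,0,0],1],[[0,0,0],[0,0,0],1],[[0,0,0],[0,0,0],1],[[0,0,0],[0,0,0],1],[[0,0,0],[0,0,0],1]]'
python3 fit.py | tail -4; python3 -c "
from h import *;to([.475,.032,.052])"
```

```text
t 8.5333 tcp [0.4744 0.0218 0.0517] q [-0.1002  0.4232  1.9543  0.0009  0.7646  0.4619] F [ 2.8954  5.1314 -2.6643] M [ 0.7942 -0.3943 -0.1947] w 0.05339289635981857 49.99905288219452
yaw 1.0080562264307769 shift units [ 0.0895 -0.0489 -0.0033] clamp y in tool [-0.9116  0.4112 -0.0006] tilt [-0.0004  0.0007 -1.    ]
[(10, 239), (11, 237), (12, 234), (13, 230), (14, 222), (15, 211), (16, 199), (17, 186), (18, 173), (19, 159), (20, 144), (21, 128), (22, 116), (23, 105), (24, 96), (25, 88), (26, 83), (27, 81), (28, 78), (29, 74), (30, 68), (31, 61), (32, 56), (33, 52), (34, 49), (35, 48)]
[(10, 236), (11, 233), (12, 229), (13, 220), (14, 209), (15, 196), (16, 184), (17, 170), (18, 156), (19, 140), (20, 125), (21, 113), (22, 102), (23, 93), (24, 87), (25, 82), (26, 80), (27, 78), (28, 73), (29, 67), (30, 61), (31, 56), (32, 52), (33, 49), (34, 48), (35, 49)]
t: 9.08
tcp_pos: [0.4744, 0.0214, 0.0517]
tool_rot: [[0.534, 0.846, -0.0], [0.846, -0.534, -0.0], [-0.0, -0.0, -1.0]]
force: [0.1, 0.4, 0.2]
width: 0.0874
finger_force: 0.0
245 [ 24.65207548  25.98730796   3.5         60.19326514 234.33937356
  48.8110728 ] gap+parallax 1.3352324850155703 252.20404011681575
245 [ 24.65209605  25.98734025   3.5         60.19260688 234.33932276
  48.81092871] gap+parallax 1.3352442019138806 252.2040401465262
t 9.1333 tcp [0.4745 0.0214 0.0517] q [-0.1005  0.4232  1.9542 -0.      0.7644  0.4625] F [-0.1279  0.5398 -0.0355] M [ 0.0645 -0.0402 -0.0422] w 0.08750272301370118 0.0
yaw 1.007855669042316 shift units [ 0.0924 -0.0522 -0.0032] clamp y in tool [-0.9115  0.4114  0.    ] tilt [-0.0002 -0.     -1.    ]
```

```bash
python3 -m crank '[[[0,0,-0.15],[0,0,0],1],[[0,0,-0.283],[0,0,0],1],[[0,0,-0.283],[0,0,-0.25],1],[[0,0,-0.283],[0,0,-0.5],1],[[0,0,-0.283],[0,0,-0.75],1],[[0,0,-0.283],[0,0,-1],1],[[0,0,-0.283],[0,0,-1],1]]' >/dev/null
python3 -m crank '[[[0,0,0],[0,0,-0.25],1],[[0,0,0],[0,0,-0.5],1],[[0,0,0],[0,0,-0.75],1],[[0,0,0],[0,0,-1],1],[[0,0,0],[0,0,-1],1]]' >/dev/null
python3 -m crank '[[[0,0,0],[0,0,-0.25],1],[[0,0,0],[0,0,-0.5],1],[[0,0,0],[0,0,-0.75],1],[[0,0,0],[0,0,-1],1],[[0,0,0],[0,0,-1],1]]' >/dev/null
python3 -m crank '[[[0,0,0],[0,0,-0.25],1],[[0,0,0],[0,0,-0.5],1],[[0,0,0],[0,0,-0.75],1],[[0,0,0],[0,0,-0.75],1],[[0,0,0],[0,0,-0.75],1],[[0,0,0],[0,0,-0.75],1],[[0,0,0],[0,0,-0.75],1]]' >/dev/null
python3 -c "
from h import *;to([.4735,.0211,.08])"; python3 m.py 2>/dev/null; python3 -m crank '[[[0,0,0],[0,0,0],0.2],[[0,0,0],[0,0,0],0.2],[[0,0,0],[0,0,0],0.2],[[0,0,0],[0,0,0],0.2],[[0,0,0],[0,0,0],0.2],[[0,0,0],[0,0,0],0.2],[[0,0,0],[0,0,0],0.2],[[0,0,0],[0,0,0],0.2],[[0,0,0],[0,0,0],0.2]]' 8
python3 -c "
from h import *;to([.4735,.0211,.08])"
```

```text
t 11.1333 tcp [0.4746 0.0215 0.08  ] q [-0.1004  0.3745  1.9311  0.0001  0.8361 -1.4076] F [-0.3628  0.2466  0.3872] M [ 0.0634 -0.1451 -0.038 ] w 0.08805275115921779 0.0
yaw 2.877937435620542 shift units [ 0.0092 -0.0065 -0.0003] clamp y in tool [-0.1244 -0.9923 -0.0001] tilt [-0.0001  0.0001 -1.    ]
t 11.1333 tcp [0.4746 0.0215 0.08  ] q [-0.1004  0.3745  1.9311  0.0001  0.8361 -1.4076] F [-0.3628  0.2466  0.3872] M [ 0.0634 -0.1451 -0.038 ] w 0.08805275115921779 0.0
yaw 2.877937435620542 shift units [0.0231 0.1026 0.2797] clamp y in tool [-0.1244 -0.9923 -0.0001] tilt [-0.0001  0.0001 -1.    ]
[(10, 233), (11, 232), (12, 230), (13, 227), (14, 220), (15, 209), (16, 197), (17, 184), (18, 171), (19, 156), (20, 140), (21, 125), (22, 112), (23, 102), (24, 94), (25, 86), (26, 81), (27, 79), (28, 77), (29, 74), (30, 69), (31, 63), (32, 57), (33, 52), (34, 48), (35, 47)]
[(10, 232), (11, 229), (12, 226), (13, 218), (14, 207), (15, 194), (16, 181), (17, 168), (18, 153), (19, 136), (20, 121), (21, 110), (22, 100), (23, 92), (24, 85), (25, 81), (26, 79), (27, 77), (28, 74), (29, 68), (30, 62), (31, 56), (32, 51), (33, 48), (34, 46), (35, 48)]
t: 11.93
tcp_pos: [0.4746, 0.0215, 0.08]
tool_rot: [[-0.967, 0.256, 0.0], [0.256, 0.967, 0.0], [0.0, 0.0, -1.0]]
force: [-0.1, -0.0, 0.8]
width: 0.0312
finger_force: 0.0
t 11.9333 tcp [0.4746 0.0215 0.08  ] q [-0.1004  0.3745  1.931   0.0002  0.8361 -1.4124] F [-0.0899 -0.021   0.7526] M [ 0.0922 -0.155  -0.017 ] w 0.031212846610837276 0.0
yaw 2.882760094003865 shift units [ 0.0097 -0.0067 -0.0002] clamp y in tool [-0.1196 -0.9929 -0.0001] tilt [ 0.      0.0001 -1.    ]
```

```bash
python3 -m crank '[[[0.005,-0.003,0],[0,0,0],0.2],[[0.005,-0.003,0],[0,0,0],0.2],[[0.005,-0.003,0],[0,0,0],0.2],[[0.005,-0.003,0],[0,0,0],0.2],[[0.005,-0.003,0],[0,0,0],0.2],[[0.005,-0.003,0],[0,0,0],0.2]]' 8 >/dev/null
python3 -c "
from h import *;to([.4735,.0211,.08])"
python3 -m crank '[[[0,0,0],[0,0,0],0.2],[[0,0,0],[0,0,0],0.2],[[0,0,0],[0,0,0],0.2],[[0,0,0],[0,0,0],0.2]]' 55 >/dev/null
python3 -c "
from h import *;to([.4735,.0211,.08])"
```

```text
t 12.4333 tcp [0.4748 0.0229 0.0801] q [-0.0996  0.374   1.9317  0.0039  0.8346 -1.4129] F [ 2.1783  8.8898 -1.1436] M [ 1.386  -0.5388 -0.0606] w 0.024738504175204658 7.999824732542038
yaw 2.881470157308277 shift units [ 0.0083 -0.0211  0.0005] clamp y in tool [-0.1209 -0.9927 -0.003 ] tilt [ 0.0016  0.0028 -1.    ]
t 12.7667 tcp [0.4749 0.023  0.08  ] q [-0.0995  0.374   1.9317  0.004   0.8346 -1.4129] F [ 3.1481  7.9644 -1.2533] M [ 1.405  -0.5399  0.    ] w 0.02385509591536976 54.99919295310974
yaw 2.88148350957728 shift units [ 0.0083 -0.0216  0.0004] clamp y in tool [-0.1209 -0.9927 -0.003 ] tilt [ 0.0016  0.0028 -1.    ]
```

```bash
python3 -m crank '[[[0,0.015,0],[0,0,0],0.2],[[0,0.015,0],[0,0,0],0.2],[[0,0.015,0],[0,0,0],0.2],[[0,0.015,0],[0,0,0],0.2],[[0,0.015,0],[0,0,0],0.2]]' >/dev/null
python3 -c "
from h import *;to([.4735,.0211,.08])"
```

```text
t 13.1833 tcp [0.4749 0.023  0.0801] q [-0.0975  0.3743  1.931   0.001   0.8355 -1.4098] F [ 3.4836  3.9525 -1.5816] M [ 0.6993 -0.4922 -0.0292] w 0.024093204719351457 54.999343156814575
yaw 2.882413079071329 shift units [ 0.0081 -0.0223  0.0005] clamp y in tool [-0.12   -0.9928 -0.0007] tilt [ 0.0008  0.0006 -1.    ]
```

```bash
python3 -m crank '[[[-0.008,0.016,0],[0,0,0],0.2],[[-0.008,0.016,0],[0,0,0],0.2],[[-0.008,0.016,0],[0,0,0],0.2]]' >/dev/null
cat > r.py <<'E'
from plant import get_obs
import numpy as np
o=get_obs();R=o["tool_rot"];f=o["force"];print("t %.2f yaw %.4f q6 %.4f Mz %.4f tau6 %.4f F"%(o["t"],np.arctan2(R[1,0],R[0,0]),o["q"][5],o["ft_torque"][2],o["tau"][5]),f.round(1),o["tcp_pos"].round(4),o["joint_velocities"][5].round(3),o["width"].round(4))
E
python3 r.py
python3 -m crank '[[[0,0,0],[0,0,0.1],0.2],[[0,0,0],[0,0,0.2],0.2],[[0,0,0],[0,0,0.3],0.2]]' >/dev/null; python3 r.py
python3 -m crank '[[[0,0,0],[0,0,0.1],0.2]]' >/dev/null; python3 r.py
python3 -m crank '[[[0,0,0],[0,0,0.1],0.2]]' >/dev/null; python3 r.py
python3 -m crank '[[[0,0,0],[0,0,0],0.2],[[0,0,0],[0,0,0],0.2]]' >/dev/null; python3 r.py
```

```text
Traceback (most recent call last):
  File "r.py", line 3, in <module>
    o=get_obs();R=o["tool_rot"];f=o["force"];print("t %.2f yaw %.4f q6 %.4f Mz %.4f tau6 %.4f F"%(o["t"],np.arctan2(R[1,0],R[0,0]),o["q"][5],o["ft_torque"][2],o["tau"][5]),f.round(1),o["tcp_pos"].round(4),o["joint_velocities"][5].round(3),o["width"].round(4))
                                                                                                                                                                                                                                               ^^^^^^^^^^^^^^^^
AttributeError: 'float' object has no attribute 'round'
Traceback (most recent call last):
  File "r.py", line 3, in <module>
    o=get_obs();R=o["tool_rot"];f=o["force"];print("t %.2f yaw %.4f q6 %.4f Mz %.4f tau6 %.4f F"%(o["t"],np.arctan2(R[1,0],R[0,0]),o["q"][5],o["ft_torque"][2],o["tau"][5]),f.round(1),o["tcp_pos"].round(4),o["joint_velocities"][5].round(3),o["width"].round(4))
                                                                                                                                
[... 1409 characters left out ...]
^^
AttributeError: 'float' object has no attribute 'round'
Traceback (most recent call last):
  File "r.py", line 3, in <module>
    o=get_obs();R=o["tool_rot"];f=o["force"];print("t %.2f yaw %.4f q6 %.4f Mz %.4f tau6 %.4f F"%(o["t"],np.arctan2(R[1,0],R[0,0]),o["q"][5],o["ft_torque"][2],o["tau"][5]),f.round(1),o["tcp_pos"].round(4),o["joint_velocities"][5].round(3),o["width"].round(4))
                                                                                                                                                                                                                                               ^^^^^^^^^^^^^^^^
AttributeError: 'float' object has no attribute 'round'
```

```bash
sed -i 's/,o\["width"\].round(4)/,o["width"]/' r.py; python3 r.py
python3 -m crank '[[[0,0,0],[0,0,0.1],0.2],[[0,0,0],[0,0,0.2],0.2]]' >/dev/null; python3 r.py
python3 -m crank '[[[0,0,0],[0,0,0.1],0.2]]' >/dev/null; python3 r.py
python3 -m crank '[[[0,0,0],[0,0,0],0.2],[[0,0,0],[0,0,0],0.2]]' >/dev/null; python3 r.py
```

```text
t 14.02 yaw 2.6340 q6 -1.1572 Mz -0.0738 tau6 0.0810 F [-1.5 -5.   3.4] [0.4749 0.0232 0.08  ] -0.007 0.02401549462874192
t 14.18 yaw 2.5325 q6 -1.0556 Mz 0.2329 tau6 -0.6678 F [-1.2 -4.6  2.9] [0.4749 0.0232 0.08  ] 0.601 0.02435205357460056
t 14.27 yaw 2.4822 q6 -1.0054 Mz 0.1719 tau6 -0.5711 F [-1.9 -5.3  3.3] [0.4749 0.0233 0.08  ] 0.595 0.024124777641373767
t 14.43 yaw 2.4840 q6 -1.0073 Mz -0.0154 tau6 0.0896 F [-1.7 -5.9  3.1] [0.4749 0.0233 0.08  ] -0.006 0.024456863992974708
```

```bash
python3 -m crank '[[[-0.006,-0.008,0],[0,0,0.1],0.2]]' >/dev/null; python3 r.py
python3 -m crank '[[[0,0,0],[0,0,0.1],0.2]]' >/dev/null; python3 r.py
python3 -m crank '[[[0,0,0],[0,0,0.1],0.2]]' >/dev/null; python3 r.py
python3 -m crank '[[[0,0,0],[0,0,0.1],0.2]]' >/dev/null; python3 r.py;python3 m.py 2>/dev/null | tail -2
```

```text
t 14.52 yaw 2.4339 q6 -0.9601 Mz 0.2901 tau6 -1.1259 F [-1.2  2.5  3.4] [0.4749 0.0231 0.08  ] 0.632 0.024297539047275326
t 14.60 yaw 2.3815 q6 -0.9078 Mz 0.2418 tau6 -0.6885 F [-0.4  0.1  2.3] [0.475  0.0232 0.08  ] 0.605 0.023862422457737526
t 14.68 yaw 2.3314 q6 -0.8575 Mz 0.1869 tau6 -0.5747 F [-1.   0.6  3.8] [0.475  0.0232 0.08  ] 0.595 0.024042945763575733
t 14.77 yaw 2.2815 q6 -0.8075 Mz 0.2816 tau6 -0.5625 F [-0.6 -0.8  2.3] [0.475  0.0232 0.08  ] 0.596 0.024433457550470904
[(10, 234), (11, 236), (12, 238), (13, 238), (14, 236), (15, 234), (16, 230), (17, 224), (18, 214), (19, 201), (20, 188), (21, 175), (22, 161), (23, 145), (24, 129), (25, 112), (26, 96), (27, 80), (28, 64), (29, 50), (30, 39), (31, 31), (32, 28), (33, 28), (34, 30), (35, 33)]
[(10, 236), (11, 238), (12, 238), (13, 236), (14, 233), (15, 229), (16, 222), (17, 212), (18, 199), (19, 186), (20, 173), (21, 158), (22, 141), (23, 125), (24, 109), (25, 94), (26, 78), (27, 62), (28, 49), (29, 38), (30, 31), (31, 27), (32, 27), (33, 29), (34, 33), (35, 39)]
```

Joint-6 torque is a clean signal, with a free-running baseline of about 0.565 N m. Continuing in 0.05 rad rows.

```bash
python3 -m crank '[[[0,0,0],[0,0,0.1],0.2]]' >/dev/null; python3 r.py
python3 -m crank '[[[0,0,0],[0,0,0.1],0.2]]' >/dev/null; python3 r.py
python3 -m crank '[[[0,0,0],[0,0,0.1],0.2]]' >/dev/null; python3 r.py
python3 -m crank '[[[0,0,0],[0,0,0.1],0.2]]' >/dev/null; python3 r.py
python3 -m crank '[[[0,0,0],[0,0,0.1],0.2]]' >/dev/null; python3 r.py
cat > b.py <<'E'
from prof import *
im=capture("top").astype(np.float32)
i0=cv2.imread("pics/top0.png")[:,:,::-1].astype(np.float32);ys=np.arange(.085,.125,.0005)
# board shift by correlation of the interior + far edge
ys=np.arange(.045,.112,.0005);xs=np.arange(-.02,.0201,.002)
a=prof(i0,"top",.034,xs,ys)[:,1]
best=[]
from itertools import product
for s in np.arange(-.002,.0085,.0005):
    b=prof(im,"top",.034,xs,ys+s)[:,1];m=ys<.100
    best.append((round(float(np.corrcoef(a[m],b[m])[0,1]),4),round(float(s)*1000,1)))
print("shift mm",sorted(best)[-3:])
E
python3 b.py
```

```text
t 14.90 yaw 2.2345 q6 -0.7604 Mz 0.2145 tau6 -0.9154 F [-1.8 -0.1  3.3] [0.475  0.0232 0.08  ] 0.639 0.02444021441271
t 14.98 yaw 2.1828 q6 -0.7087 Mz 0.2430 tau6 -0.6414 F [-1.7 -0.6  3.3] [0.475  0.0232 0.08  ] 0.6 0.024319697240568663
t 15.07 yaw 2.1325 q6 -0.6585 Mz 0.2332 tau6 -0.5684 F [-1.7  0.2  3.2] [0.475  0.0232 0.08  ] 0.595 0.023989993369593475
t 15.15 yaw 2.0825 q6 -0.6085 Mz 0.2224 tau6 -0.5623 F [-1.5  0.2  3. ] [0.475  0.0232 0.08  ] 0.596 0.024199866006856398
t 15.23 yaw 2.0326 q6 -0.5585 Mz 0.2362 tau6 -0.5619 F [-1.   0.6  3.7] [0.475  0.0233 0.08  ] 0.596 0.02396359315385563
shift mm [(0.9669, 2.0), (0.9737, 3.0), (0.9744, 2.5)]
```

The board has moved about 2.5 mm and the knob is still running free. Continuing, no more than 4 rows at a time.

```bash
python3 -m crank '[[[0,0,0],[0,0,0.1],0.2]]' >/dev/null; python3 r.py
python3 -m crank '[[[0,0,0],[0,0,0.1],0.2]]' >/dev/null; python3 r.py
python3 -m crank '[[[0,0,0],[0,0,0.1],0.2]]' >/dev/null; python3 r.py
python3 -m crank '[[[0,0,0],[0,0,0.1],0.2]]' >/dev/null; python3 r.py
python3 b.py
```

```text
t 15.37 yaw 1.9853 q6 -0.5113 Mz 0.1944 tau6 -0.9217 F [-1.6 -0.   3.2] [0.4751 0.0232 0.08  ] 0.642 0.02418787014126765
t 15.45 yaw 1.9335 q6 -0.4595 Mz 0.2686 tau6 -0.6418 F [-2.  -0.6  4.8] [0.475  0.0233 0.08  ] 0.602 0.024001881111510002
t 15.53 yaw 1.8833 q6 -0.4093 Mz 0.2121 tau6 -0.5608 F [-0.6 -0.6  3.6] [0.4751 0.0233 0.08  ] 0.595 0.0239962780912802
t 15.62 yaw 1.8334 q6 -0.3593 Mz 0.2859 tau6 -0.5397 F [-1.6 -0.2  3.7] [0.4751 0.0232 0.08  ] 0.594 0.024117041743658182
shift mm [(0.9789, 2.5), (0.9852, 3.5), (0.9866, 3.0)]
```

```bash
python3 -m crank '[[[0,0,0],[0,0,0.1],0.2]]' >/dev/null; python3 r.py
python3 -m crank '[[[0,0,0],[0,0,0.1],0.2]]' >/dev/null; python3 r.py
python3 -m crank '[[[0,0,0],[0,0,0.1],0.2]]' >/dev/null; python3 r.py
```

```text
t 15.75 yaw 1.7859 q6 -0.3119 Mz 0.2906 tau6 -0.8919 F [-2.   0.4  3.2] [0.4751 0.0233 0.08  ] 0.643 0.023870416965125915
t 15.83 yaw 1.7342 q6 -0.2602 Mz 0.2629 tau6 -0.5916 F [-1.3  0.2  3. ] [0.4751 0.0232 0.08  ] 0.601 0.023842580914044596
t 15.92 yaw 1.6841 q6 -0.2100 Mz 0.3558 tau6 -0.5039 F [-1.8 -0.   4.1] [0.4751 0.0233 0.08  ] 0.596 0.024398721554341505
```

```bash
python3 b.py
```

```text
shift mm [(0.9732, 4.0), (0.9826, 3.0), (0.9828, 3.5)]
```

The load shows from t≈15.6: Mz is rising and the board has stopped moving. I estimate 10–13 N. Two more rows.

```bash
python3 -m crank '[[[0,0,0],[0,0,0.1],0.2]]' >/dev/null; python3 r.py
python3 -m crank '[[[0,0,0],[0,0,0.1],0.2]]' >/dev/null; python3 r.py
```

```text
t 16.05 yaw 1.6366 q6 -0.1625 Mz 0.2676 tau6 -0.8550 F [-0.3 -0.1  3.7] [0.4751 0.0233 0.08  ] 0.642 0.023907718514247365
t 16.13 yaw 1.5849 q6 -0.1108 Mz 0.2687 tau6 -0.5504 F [-1.3  0.5  3.5] [0.4751 0.0233 0.08  ] 0.602 0.024039722065930857
```

Torque readings put the force at 15–19 N. One small step of 0.04 rad, then settle and release.

```bash
python3 -m crank '[[[0,0,0],[0,0,0.08],0.2]]' >/dev/null; python3 r.py
python3 -m crank '[[[0,0,0],[0,0,0],0.2],[[0,0,0],[0,0,0],0.2],[[0,0,0],[0,0,0],0.2],[[0,0,0],[0,0,0],0.2],[[0,0,0],[0,0,0],0.2]]' >/dev/null; python3 r.py
python3 -m crank '[[[0,0,0],[0,0,0],0.7],[[0,0,0],[0,0,0],0.7],[[0,0,0],[0,0,0],0.7],[[0,0,0],[0,0,0],0.7],[[0,0,0],[0,0,0],0.7],[[0,0,0],[0,0,0],0.7]]' >/dev/null; python3 r.py
python3 -m crank '[[[0,0,-0.2],[0,0,0],0.7],[[0,0,-0.4],[0,0,0],0.7],[[0,0,-0.6],[0,0,0],0.7],[[0,0,-0.8],[0,0,0],0.7],[[0,0,-1],[0,0,0],0.7],[[0,0,-1],[0,0,0],0.7],[[0,0,-1],[0,0,0],0.7]]' >/dev/null; python3 r.py; python3 b.py
python3 -c "
from plant import capture
import cv2
a=capture('side')[190:290,240:360,::-1]
b=capture('top')[165:231,222:327,::-1]
cv2.imwrite('pics/end.png',cv2.resize(a,None,fx=6,fy=6,interpolation=cv2.INTER_CUBIC))"
```

```text
t 16.22 yaw 1.5446 q6 -0.0706 Mz 0.3153 tau6 -0.1764 F [-1.7 -0.2  3.6] [0.4752 0.0233 0.08  ] 0.464 0.024269728273732655
t 16.63 yaw 1.5440 q6 -0.0700 Mz 0.2772 tau6 0.2274 F [-2.8  1.6  5.2] [0.4752 0.0233 0.0799] 0.006 0.023927846544358543
t 17.13 yaw 1.5427 q6 -0.0688 Mz 0.0598 tau6 -0.0008 F [-0.1  0.  -0.4] [0.4758 0.0231 0.08  ] 0.0 0.060166488115612426
t 17.72 yaw 1.5428 q6 -0.0688 Mz 0.0182 tau6 0.0009 F [ 0.3 -0.4 -0.2] [0.4765 0.023  0.1808] -0.002 0.061619535707692887
shift mm [(0.9737, 2.5), (0.9827, 3.5), (0.9828, 3.0)]
```

View pics/end.png

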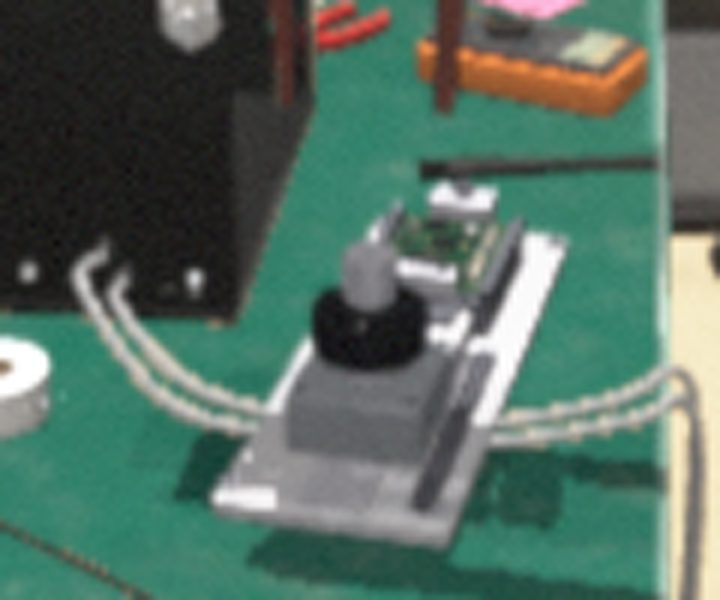

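The picture shows the hand clear above the knobs and the board at about (440,240), flat between its lips with the jaw against it. Resting torque rose by about 0.14 N m over running free, which fits about 20 N. Handing in.

```bash
python3 -c "
from plant import close_job
print(close_job())"
```

```text
the job is handed in; nothing more can be done
None
```

The board is clamped against the stop at an estimated 20 N (judged from torque and knob travel, not measured directly). It lies flat in its nest, the knobs are released and the job is handed in; no verdict came back.

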